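# Lock the retaining bar over a packed kit tray

## Robot

A 6-joint arm with a two-finger parallel gripper is mounted at the origin on the work surface. World frame = base frame: x ahead of the robot, y to its left, z up, the work surface at z = 0. Lengths are in mm, angles in degrees, forces in N, time in s.
With the tool pointing down it reaches from about 300 to 850 mm from the base axis. Payload 4.2 kg.
Tool frame: the origin (TCP) lies at the very end of the fingers, on their centre line; the grasp point (between the pads) lies 19 mm behind it; z points along the fingers, y is the direction in which the jaws open and shut (so a half turn about z gives the same grasp; the last joint's range is limited). The gripper opens to 91 mm and grips with 3 to 60 N. Pads are 32 mm wide; open, the fingers measure 118 mm over their backs; the gripper's body (76 mm by 178 mm) begins 60 mm behind the grasp point.
Start: joints at [-69.099, 18.312, 89.639, -0, 72.044, -1.146], TCP at [215.844, -532.968, 213.976] pointing down, gripper open.
Joint ranges: [-177.97, 177.97], [-48.28, 115.42], [12.27, 149.76], [-77.06, 257.06], [2.81, 150.46], [-146.56, 146.56]. Speed limits (degrees/s): [147.25, 147.25, 180, 180, 180, 180].

## Interface

Orientations are given as [roll, pitch, yaw] about the fixed x, y, z axes, in that order (R = Rz(yaw) Ry(pitch) Rx(roll)).
In Python, from workcell import env gives the robot as it stands. The module is installed in compiled form; this text tells all that it offers.
- The arm moves only by the tool arm_command, never from a script. Its argument "targets" is a list of rows, each a list of 5 numbers: the closure, from 0 (fully open) to 1 (shut), then the shift along the tool's x, y, z each as a share of 50 cm, from -1 to 1, then the turn about the tool's z as a share of pi/4 rad, from -1 to 1. A call has 1 to 8 rows; each row is the pose to reach, as a shift and turn from the pose measured when the call began, along the tool's axes at that moment; what a row does not reach only later rows make up. A row lasts 1/12 s, in which the tool goes at most 41.7 mm and 7.16 degrees, less where a joint would pass 70% of its speed; a pose out of reach is approached as far as the arm can. A call with a number of a shift or a turn outside -1 to 1 is refused whole. A call with a gripper value outside its range is refused whole. The fingers move at their own pace and stop on an object; "squeeze" is the grip in N (left out, the last holds). Time passes only in rows, so rows that repeat a pose let the fingers close. It gives the time, the measured TCP pose, the force and the opening at its end, in the units of the state.
- env.state(): the state, without advancing time (a new reading comes with each control period).
- env.grab_frame(name): name is "scene" or "top"; returns the picture (384x512x3 uint8, red, green, blue); there is no depth.
- env.camera_params(name): a dict with "camera_matrix" (3x3 intrinsics, pixels), "R" (3x3) and "t" (3): a world point X has camera coordinates R X + t. Camera axes: x right, y down, z forward; pixel columns grow to the right and rows downward; lengths in mm; the calibration is good to about 2 mm. A picture is of the moment at which its call begins. camera_params takes no time and is no camera call.
- env.job_done(): hands the job in, once; it reports no verdict.
The state is a dict: "time_s": time; "qpos": joint angles; "qvel": joint speeds; "effort": joint torques, N m; "ee_pos": TCP position; "ee_rot": TCP orientation; "force": force on the tool from outside, world axes, zero at the start; "torque": the same for the moment, N m; "gripper_width": finger opening in mm.
Only numpy, scipy, OpenCV 4.12 (cv2) and the standard library are available. Lean on these libraries where they do the work, as an engineer would, in place of code of your own. Each camera call takes 0.05 s, during which the arm holds its last target.

## Task

Close the packed kit tray for transport with the long retaining bar: tuck one end of the bar under the tray's hood, push it in against the spring until you feel the stop, without forcing it, and lower the other end behind the upright lip, so that the bar lies flat on both seats, grip upward, and the spring holds it tight against the lip. Let go of it. Leave the short bar and the other things on the bench where they are.

Things in the scene. Friction and masses are not known exactly. Their poses are not given: they have to be found in the camera images.
- bar_mid (a point): Long retaining bar, loose: flat aluminium, 230 mm long (its y axis), 24 wide (x), 8 thick, about 0.18 kg; on the middle of its top an upright black grip block 14 mm thick (x), 50 long (y), 34 tall, so 42 mm tall in all. Same both ways round. The point is on the middle axis 21 mm above the underside; z points up out of the grip block.
- short_bar_mid (a point): A bar of the same section and grip block that is too short for this tray (160 mm long); leave it alone. The two bars may lie in either place. Point and axes as for the long bar.
- seat (a point): Middle of the fixed blue tray at the height of both seats, 50 mm above the bench; z up, y along the tray from lip end (-y) to hood end (+y). When home the bar lies along y, its underside on the seats, its middle over this point but up to 20 mm to either side along y: seats, lip and hood are one rail that is clamped anew each time along the tray, by an amount not given.
- lip_end (a point): Top middle of the tray's -y end wall, 185 mm from the seat point, 6 mm below the seats. Near it, on the rail: a seat 21 mm long, its outer end closed by a lip 18 mm high above the seat, 13 mm thick, its inner face at y = -115 mm (+-20) from the seat point; 8 mm high side cheeks leave a 32 mm gap. Enter hood end low, lip end high (5 to 10 degrees): roof and lip stop a level bar.
- hood_end (a point): Top middle of the +y end wall, 185 mm from the seat point. Near it, on the rail, the hood: a pocket 32 mm wide, mouth 214 mm from the lip's inner face, roof underside 16 mm above the seat, roof top 22. In it a sprung plunger, face 222 mm from the lip when free, 235 at its hard stop, so the 230 mm bar clears the lip only in the last 5 mm. Spring 2.5 N at first, 7 N at the stop.
- tray: The blue tray, 182 x 386 mm, walls 44 mm high, packed with small cartons lower than the walls; it is fixed to the bench. Origin under its middle at bench height, below the seat point; axes as there.
- carton_mid (a point): Bystander: white carton 60 x 90 x 50 mm; the point is its centre.
- core_mid (a point): Bystander: cardboard tape core standing on end, 84 mm across, 48 mm tall; the point is its centre.
- parts_bin_mid (a point): Bystander: open blue parts bin 160 x 100 x 60 mm; the point is its centre.
Things that resemble listed ones, but are neither listed nor needed, are in the scene too. Leave any yellow look-alike of the part that bears bar_mid alone.

How it is judged (in metres and radians):
At the end, for the whole second after the job is handed in: The long bar lies on both seats, one end under the hood, the other behind the lip, grip up: level within 0.02 rad, within 2.5 mm of seat height, its middle within 24 mm of the seat point along the tray (rail 20 mm + 4 mm) and 6 mm across, in line within 0.06 rad (z of bar_mid in the frame of seat between 0.0185 and 0.0235 m and y of bar_mid in the frame of seat between -0.024 and 0.024 m and x of bar_mid in the frame of seat between -0.006 and 0.006 m and angle between the y axis of bar_mid and the y axis of seat, either way round below 0.06 rad and angle between bar_mid's own z axis and vertical below 0.02 rad); the robot touches nothing.
It fails at once if the bar is forced against the tray with over 35 N while it is being tucked in (tilted more than 0.03 rad) (contact force between bar and tray above 35 N and angle between bar_mid's own z axis and vertical above 0.03 rad).
It fails at once if the short bar is moved more than 30 mm (distance of short_bar_mid from where it was at the start of the episode above 0.03 m).
It fails at once if the white carton is moved more than 30 mm (distance of carton_mid from where it was at the start of the episode above 0.03 m).
It fails at once if the tape core is moved more than 30 mm (distance of core_mid from where it was at the start of the episode above 0.03 m).
It fails at once if the parts bin is moved more than 30 mm (distance of parts_bin_mid from where it was at the start of the episode above 0.03 m).
It also fails if it takes over 40 s, if anything falls off the work surface, if the arm or the gripper's body presses on something with over 40 N, if the wrist force passes 120 N, or if a joint passes its speed limit or range.

## Working session

There is one attempt and no reset: what is moved stays moved. The work goes in short steps, Python scripts to look and compute and a tool call to move; the robot and the scene stay as the last step left them, time stands still between calls to the robot, and variables do not carry over. Pictures are saved under pics/ and viewed, and the job is handed in when it is done.

Besides the shell and the picture viewer there is one more tool, called after "Request:" as name(argument=value, ...) on one line, values as JSON. arm_command: Moves the arm, as the interface text tells. Shift numbers are shares of 50 cm and turn numbers shares of pi/4 rad, none past 1 either way. Its arguments: {"type":"object","properties":{"targets":{"type":"array"},"squeeze":{"type":"number"}},"required":["targets"]}

```bash
mkdir -p pics; cat > h.py <<'E'
import numpy as np, cv2
from workcell import env
def snap(n,f):
    im=env.grab_frame(n); cv2.imwrite('pics/'+f,im[:,:,::-1]); return im
def cam(n):
    c=env.camera_params(n); return np.array(c['camera_matrix']),np.array(c['R']),np.array(c['t']).ravel()
def ray(n,uv,z):
    K,R,t=cam(n); d=R.T@np.linalg.inv(K)@np.array([uv[0],uv[1],1.]); C=-R.T@t
    return C+d*(z-C[2])/d[2]
def proj(n,X):
    K,R,t=cam(n); p=K@(R@np.array(X,float)+t); return p[:2]/p[2]
def tri(uv1,uv2,n1='scene',n2='top'):
    A=[]
    for n,uv in((n1,uv1),(n2,uv2)):
        K,R,t=cam(n); P=K@np.c_[R,t]; A+= [uv[0]*P[2]-P[0],uv[1]*P[2]-P[1]]
    A=np.array(A); s=np.linalg.lstsq(A[:,:3],-A[:,3],rcond=None)[0]; return s
E
python3 - <<'E'
from h import *
snap('scene','s0.png');snap('top','t0.png')
print(env.state())
for n in('scene','top'):
    K,R,t=cam(n);print(n,K.tolist(),(-R.T@t).round(),R.round(3).tolist())
E
```

```text
{'time_s': 0.1, 'qpos': array([-6.91000959e+01,  1.83489115e+01,  8.96991760e+01, -2.11459621e-03,
        7.20458705e+01, -1.14733863e+00]), 'qvel': array([ 0.01641352, -0.15726057, -0.12992412,  0.13001419, -0.0227976 ,
        0.01868034]), 'effort': array([ 1.44703823e-03, -4.13333380e+01, -2.32509631e+01,  7.31100468e-02,
        4.21963236e-02, -5.08803964e-05]), 'ee_pos': array([ 215.65060791, -532.53230639,  213.19664212]), 'ee_rot': array([-1.79906021e+02,  1.28781901e-04,  2.20478963e+01]), 'force': array([-0.15160211, -0.76228772,  0.49010604]), 'torque': array([ 0.00608977, -0.07230236, -0.02056374]), 'gripper_width': 91.2241481533786}
scene [[377.79606277319397, 0.0, 257.0470536224544], [0.0, 377.79606277319397, 193.43286532518215], [0.0, 0.0, 1.0]] [906. 568. 738.] [[-0.869, 0.494, 0.002], [0.323, 0.571, -0.755], [-0.374, -0.656, -0.656]]
top [[419.38433355093633, 0.0, 260.2511765249598], [0.0, 419.38433355093633, 195.24810448285038], [0.0, 0.0, 1.0]] [ 359. -102. 1319.] [[0.029, -1.0, 0.006], [-0.987, -0.029, -0.159], [0.159, -0.001, -0.987]]
```

View pics/s0.png

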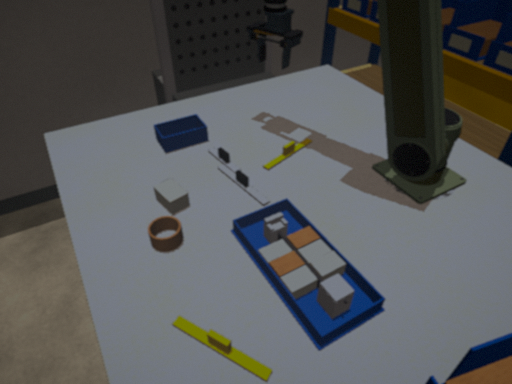

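View pics/t0.png

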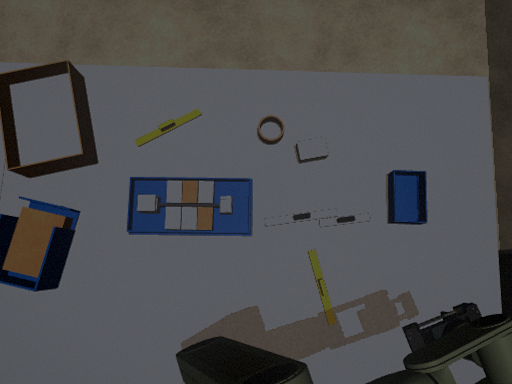

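```bash
python3 - <<'E'
import cv2
import numpy as np
t=cv2.imread('pics/t0.png');s=cv2.imread('pics/s0.png')
f=lambda a:np.clip(a.astype(float)*1.6,0,255).astype(np.uint8)
cv2.imwrite('pics/c1.png',f(cv2.resize(t[165:250,115:385],None,fx=2.96,fy=2.96,interpolation=cv2.INTER_CUBIC)))
cv2.imwrite('pics/c2.png',f(cv2.resize(s[130:345,190:390],None,fx=2.7,fy=2.7,interpolation=cv2.INTER_CUBIC)))
E
```

```text
(no output)
```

View pics/c1.png

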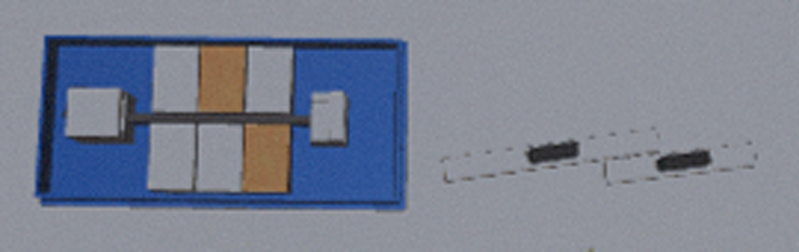

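View pics/c2.png

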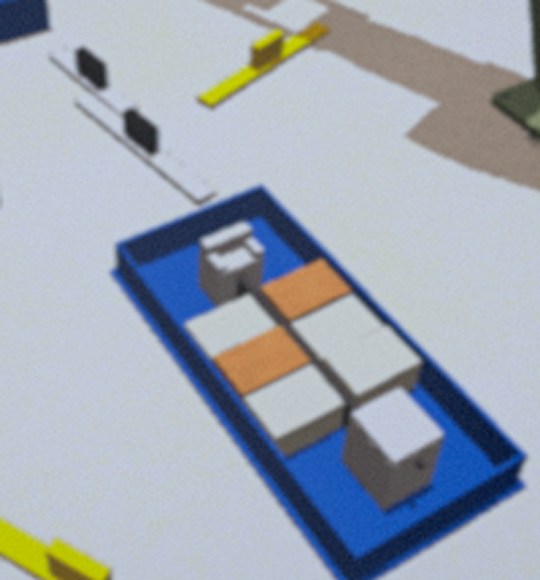

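```bash
python3 - <<'E'
from h import *
print(ray('top',(302,216),42).round(),ray('top',(346,219),42).round(), ray('top',(147,203),72).round(), ray('top',(226,205),60).round())
t=cv2.imread('pics/t0.png');s=cv2.imread('pics/s0.png')
def st(a):
    a=a.astype(float); return np.clip((a-20)*1.7,0,255).astype(np.uint8)
def grid(im,u0,u1,v0,v1,k,f):
    c=st(cv2.resize(im[v0:v1,u0:u1],None,fx=k,fy=k,interpolation=cv2.INTER_NEAREST))
    for u in range((u0+9)//10*10,u1,10): cv2.putText(c,str(u),((u-u0)*k,10),0,.35,(0,0,255)); cv2.line(c,((u-u0)*k,12),((u-u0)*k,18),(0,0,255))
    for v in range((v0+9)//10*10,v1,10): cv2.putText(c,str(v),(0,(v-v0)*k+4),0,.35,(0,0,255)); 
    cv2.imwrite('pics/'+f,c)
grid(t,258,376,200,235,6,'g1.png')
grid(t,122,258,172,240,5,'g2.png')
grid(s,225,390,195,345,4,'g3.png')
grid(s,200,290,140,210,8,'g4.png')
E
```

```text
[ 504. -233.   42.] [ 499. -368.   42.] [526. 235.  72.] [529.  -1.  60.]
```

View pics/g1.png

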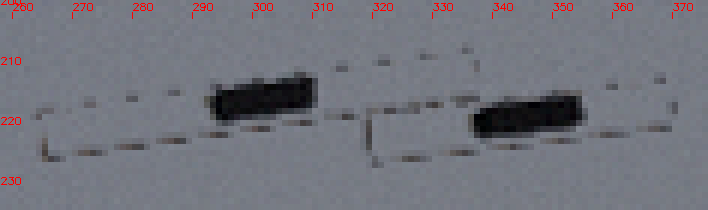

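View pics/g2.png

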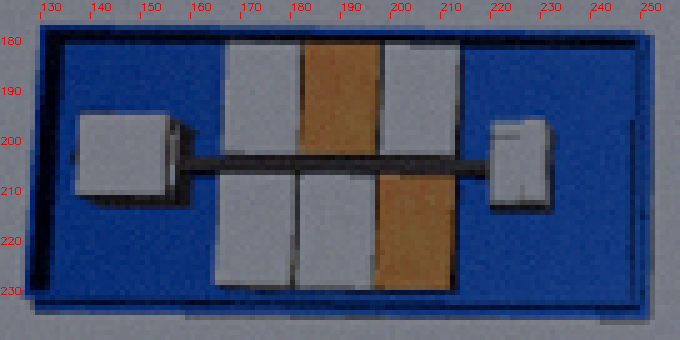

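View pics/g3.png

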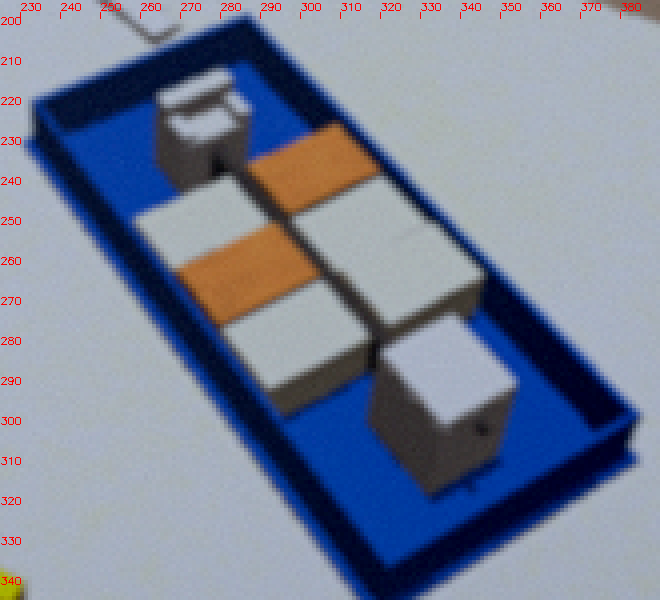

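View pics/g4.png

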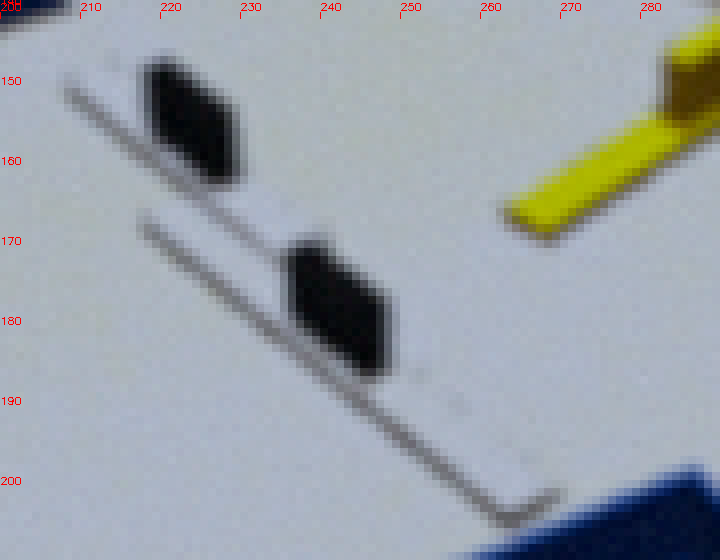

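```bash
cat > meas.py <<'E'
from h import *
def blob(im,box,thr):
    u0,u1,v0,v1=box; g=im[v0:v1,u0:u1].max(2)
    m=(g<thr).astype(np.uint8); n,l,st,c=cv2.connectedComponentsWithStats(m); i=1+st[1:,4].argmax()
    w=np.where(l==i,np.clip(thr-g.astype(float),0,None),0) # weights
    ys,xs=np.nonzero(l==i); r=cv2.minAreaRect(np.c_[xs,ys].astype(np.float32))
    return np.array([xs.mean()+u0,ys.mean()+v0]),st[i,4],r[1],r[2]
E
python3 - <<'E'
from meas import *
t=cv2.imread('pics/t0.png')[:,:,::-1];s=cv2.imread('pics/s0.png')[:,:,::-1]
a=blob(t,(288,314,207,224),60);b=blob(s,(232,252,166,192),70)
print(a,b); print('tri',tri(b[0],a[0]).round(1),'top z25',ray('top',a[0],25).round(1),'sc z25',ray('scene',b[0],25).round(1))
# bar edges: line fits on dark outline pixels top
g=t.max(2).astype(float); bg=cv2.medianBlur(t.max(2),11).astype(float); d=bg-g
pts=[]
for u in range(266,310):
    if True:
        v0=226-(u-264.5)*6/44.5; vs=np.arange(int(v0)-2,int(v0)+4); w=np.clip(d[vs,u]-4,0,None)
        if w.sum()>5: pts.append((u,(w*vs).sum()/w.sum()))
pts=np.array(pts); L=cv2.fitLine(pts.astype(np.float32),cv2.DIST_HUBER,0,.01,.01).ravel(); print('low edge',L)
P=lambda u:(u,L[3]+(u-L[2])*L[1]/L[0])
A=ray('top',P(266),0);B=ray('top',P(309),0);print(A.round(1),B.round(1),'yaw of line',np.degrees(np.arctan2(*(A-B)[1::-1])))
# block yaw & ends
for c in [(263.5,218.5),(264.5,226),(335.5,208),(335.5,216.5)]: print(c,ray('top',c,4).round(1))
print('short');
for c in [(318.5,218),(319,226.5),(369.5,213),(370,221)]: print(c,ray('top',c,4).round(1))
# tray top outline: blue mask
hsv=cv2.cvtColor(t,cv2.COLOR_RGB2HSV); m=((hsv[...,0]>100)&(hsv[...,0]<130)&(hsv[...,1]>140)).astype(np.uint8); m[:, :115]=0; m[:,300:]=0
m=cv2.morphologyEx(m,cv2.MORPH_CLOSE,np.ones((25,25)))
cs,_=cv2.findContours(m,0,1);c=max(cs,key=cv2.contourArea);r=cv2.minAreaRect(c);print(r);print([ (p.round(1).tolist(),ray('top',p,44).round(1).tolist()) for p in cv2.boxPoints(r)])
E
```

```text
(array([301.22988506, 216.09195402]), np.int32(87), (5.091169357299805, 16.54629898071289), 81.8698959350586) (array([241.609375, 178.140625]), np.int32(128), (16.772830963134766, 8.962581634521484), 39.80556869506836)
tri [ 504.9 -232.2   22.7] top z25 [ 505.5 -232.5   25. ] sc z25 [ 505.2 -228.7   25. ]
low edge [ 9.8466241e-01 -1.7447037e-01  2.9160001e+02  2.2162779e+02]
[ 473.3 -124.5    0. ] [ 501.3 -259.7    0. ] yaw of line 101.71582966257687
(263.5, 218.5) [ 496.8 -116.     4. ]
(264.5, 226) [ 473.3 -119.7    4. ]
(335.5, 208) [ 536.8 -342.7    4. ]
(335.5, 216.5) [ 509.8 -342.7    4. ]
short
(318.5, 218) [ 503.5 -289.1    4. ]
(319, 226.5) [ 476.7 -290.9    4. ]
(369.5, 213) [ 524.  -450.2    4. ]
(370, 221) [ 498.7 -451.5    4. ]
((189.2550506591797, 205.82066345214844), (124.14436340332031, 57.066646575927734), 0.6740369200706482)
[([126.9000015258789, 233.60000610351562], [434.6, 296.9, 44.0]), ([127.5, 176.60000610351562], [610.6, 308.8, 44.0]), ([251.6999969482422, 178.0], [617.5, -75.4, 44.0]), ([251.0, 235.10000610351562], [441.1, -79.0, 44.0])]
```

```bash
python3 - <<'E'
from meas import *
t=cv2.imread('pics/t0.png')[:,:,::-1];s=cv2.imread('pics/s0.png')[:,:,::-1]
# scene lower edge of long bar
g=s.max(2).astype(float); bg=cv2.medianBlur(s.max(2),15).astype(float); d=bg-g
pts=[]
for u in range(219,262):
    v0=168+(u-217.5)*(205-168)/(263.5-217.5); vs=np.arange(int(v0)-4,int(v0)+5); w=np.clip(d[vs,u]-8,0,None)
    if w.sum()>5: pts.append((u,(w*vs).sum()/w.sum()))
pts=np.array(pts); L=cv2.fitLine(pts.astype(np.float32),cv2.DIST_HUBER,0,.01,.01).ravel()
P=lambda u:(u,L[3]+(u-L[2])*L[1]/L[0])
for z in (0,4):
    A=ray('scene',P(218),z);B=ray('scene',P(262),z);D=A-B;print(z,A.round(1),B.round(1),'yaw',np.degrees(np.arctan2(-B[0]+A[0],B[1]-A[1])), np.hypot(*D[:2]))
# bright gray faces in top
g=t.min(2).astype(np.uint8)
for nm,(u0,u1,v0,v1),z in(('hood',(130,162,188,216),72),('lip',(212,236,190,216),68)):
    m=(cv2.resize(g[v0:v1,u0:u1],None,fx=8,fy=8,interpolation=cv2.INTER_LINEAR)>75).astype(np.uint8)
    cs,_=cv2.findContours(m,0,1);c=max(cs,key=cv2.contourArea);r=cv2.minAreaRect(c)
    f=lambda p:(p+.5)/8-.5+np.array([u0,v0])
    print(nm,f(np.array(r[0])),r[1],r[2],'centre',ray('top',f(np.array(r[0])),z).round(1))
    for p in cv2.boxPoints(r): print(f(p).round(1),ray('top',f(p),z).round(1))
# dark strip line
pts=[]
gg=t.max(2)
for u in range(166,212):
    col=gg[196:213,u].astype(float);w=np.clip(75-col,0,None)
    pts.append((u,(w*np.arange(196,213)).sum()/w.sum()))
pts=np.array(pts,np.float32);L=cv2.fitLine(pts,cv2.DIST_HUBER,0,.01,.01).ravel();P=lambda u:(u,L[3]+(u-L[2])*L[1]/L[0])
for z in (44,50):
  A=ray('top',P(166),z);B=ray('top',P(211),z);print('strip',z,A.round(1),B.round(1),np.degrees(np.arctan2(-(A-B)[0],(A-B)[1])))
E
```

```text
0 [ 533.9 -338.7    0. ] [ 495.8 -121.8    0. ] yaw 9.947508526558773 220.19558882680934
4 [ 535.9 -333.8    4. ] [ 498.1 -118.1    4. ] yaw 9.947508526558773 219.00258098266718
hood [145.86136818 202.37475204] (141.1403045654297, 125.39744567871094) 1.0416266918182373 centre [527.9 238.7  72. ]
[136.9 210.1] [504.  263.8  72. ]
[137.2 194.4] [551.4 266.5  72. ]
[154.8 194.7] [552.  213.5  72. ]
[154.5 210.4] [504.6 211.1  72. ]
lip [225.3125 203.5625] (128.0, 86.0) 90.0 centre [531.9   0.9  68. ]
[219.9 195.6] [555.8  18.1  68. ]
[230.7 195.6] [556.7 -14.3  68. ]
[230.7 211.6] [508.1 -16.3  68. ]
[219.9 211.6] [507.2  16.   68. ]
strip 44 [527.7 184.3  44. ] [531.2  46.6  44. ] 1.4643111936102742
strip 50 [526.9 183.   50. ] [530.4  45.9  50. ] 1.464311193610316
```

```bash
cat > go.py <<'E'
from h import *
import sys
def go(x,y,z,yaw=None):
    s=env.state(); p=np.array(s['ee_pos']); r=np.radians(s['ee_rot'])
    from scipy.spatial.transform import Rotation as Ro
    R=Ro.from_euler('xyz',r).as_matrix()
    d=R.T@(np.array([x,y,z])-p)
    tw=0 if yaw is None else -(yaw-s['ee_rot'][2])/45
    print('t',round(s['time_s'],2),'pos',p.round(1),'rot',np.array(s['ee_rot']).round(2),'F',np.array(s['force']).round(1),'T',np.array(s['torque']).round(2),'w',round(s['gripper_width'],1))
    print('shift shares',(d/500).round(4),'turn',round(tw,3))
if __name__=='__main__': go(*[float(a) for a in sys.argv[1:]])
E
python3 go.py 504.5 -231 140 99.8
```

```text
t 0.1 pos [ 215.7 -532.5  213.2] rot [-179.91    0.     22.05] F [-0.2 -0.8  0.5] T [ 0.01 -0.07 -0.02] w 91.2
shift shares [ 0.7618 -0.3419  0.147 ] turn -1.728
```

Request:
arm_command(targets=[[0.4,0.76,-0.34,0.1,-1],[0.4,0.76,-0.34,0.1,-1],[0.4,0.76,-0.34,0.1,-1],[0.4,0.76,-0.34,0.1,-1],[0.4,0.76,-0.34,0.1,-1],[0.4,0.76,-0.34,0.1,-1],[0.4,0.76,-0.34,0.1,-1],[0.4,0.76,-0.34,0.1,-1]], squeeze=20)

```text
time_s: 0.77
ee_pos: [445.6, -292.2, 173.4]
ee_rot: [-179.9, -0.1, 67.1]
force: [1.1, -0.6, -0.4]
gripper_width: 54.6
```

```bash
python3 go.py 504.5 -231 100 99.8
```

```text
t 0.77 pos [ 445.6 -292.2  173.4] rot [-1.7991e+02 -7.0000e-02  6.7120e+01] F [ 1.1 -0.6 -0.4] T [-0.05 -0.1  -0.  ] w 54.6
shift shares [0.1584 0.0611 0.1469] turn -0.726
```

Request:
arm_command(targets=[[0.4,0.158,0.061,0.145,-0.726],[0.4,0.158,0.061,0.145,-0.726],[0.4,0.158,0.061,0.145,-0.726],[0.4,0.158,0.061,0.145,-0.726],[0.4,0.158,0.061,0.145,-0.726],[0.4,0.158,0.061,0.145,-0.726]])

```text
time_s: 1.27
ee_pos: [504.2, -230.4, 99.9]
ee_rot: [-179.9, -0.2, 99.9]
force: [-0.5, 0.2, 0.6]
gripper_width: 54.9
```

```bash
python3 go.py 504.5 -231 15 99.8; python3 - <<'E'
from h import *
s=snap('scene','s1.png');t=snap('top','t1.png')
c=np.vstack([cv2.resize(s[110:220,180:300],None,fx=4,fy=4),])
d=cv2.resize(t[180:245,255:375],None,fx=4,fy=4)
cv2.imwrite('pics/s1c.png',np.vstack([c,d])[:,:,::-1][:700])
E
```

```text
t 1.27 pos [ 504.2 -230.4   99.9] rot [-1.7986e+02 -1.7000e-01  9.9930e+01] F [-0.5  0.2  0.6] T [ 0.03 -0.09 -0.03] w 54.9
shift shares [-0.0018  0.0007  0.1698] turn 0.003
```

```bash
python3 -c "
import cv2;a=cv2.imread('pics/s1c.png');a=cv2.resize(a,None,fx=.8,fy=.8);print(a.shape);cv2.imwrite('pics/s1d.png',a)"
```

```text
(560, 384, 3)
```

View pics/s1d.png

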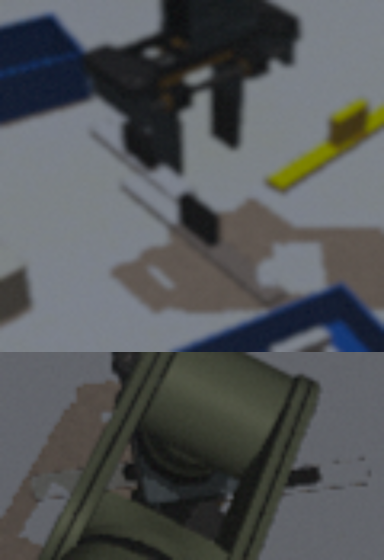

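Request:
arm_command(targets=[[0.4,0,0,0.08,0],[0.4,0,0,0.14,0],[0.4,-0.001,0,0.17,0],[0.4,-0.001,0,0.17,0],[1,-0.001,0,0.17,0],[1,-0.001,0,0.17,0],[1,-0.001,0,0.17,0],[1,-0.001,0,0.17,0]], squeeze=20)

```text
time_s: 2.03
ee_pos: [505.2, -232.0, 17.2]
ee_rot: [179.9, -0.0, 99.7]
force: [-0.6, -0.0, -0.1]
gripper_width: 30.7
```

```bash
python3 go.py 504.5 -231 115 99.8
```

```text
t 2.03 pos [ 505.2 -232.    17.2] rot [ 1.7992e+02 -2.0000e-02  9.9650e+01] F [-0.6 -0.  -0.1] T [-0.03 -0.09  0.  ] w 30.7
shift shares [ 0.0023 -0.0007 -0.1955] turn -0.003
```

Request:
arm_command(targets=[[1,0,0,0.005,0],[1,0,0,0.005,0],[1,0,0,0.005,0],[1,0,0,0.005,0],[1,0,0,0.005,0],[1,0,0,0.005,0]])

```text
time_s: 2.53
ee_pos: [505.6, -232.1, 15.2]
ee_rot: [179.9, 0.0, 99.7]
force: [-0.3, 0.1, 4.0]
gripper_width: 13.5
```

```bash
python3 go.py 504.5 -231 115 99.8
```

```text
t 2.53 pos [ 505.6 -232.1   15.2] rot [1.7988e+02 1.0000e-02 9.9660e+01] F [-0.3  0.1  4. ] T [ 0.14 -0.12  0.02] w 13.5
shift shares [ 0.0025 -0.0013 -0.1996] turn -0.003
```

Request:
arm_command(targets=[[1,0,0,-0.02,0],[1,0,0,-0.06,0],[1,0,0,-0.12,0],[1,0,0,-0.2,0],[1,0,0,-0.28,0],[1,0,0,-0.28,0],[1,0,0,-0.28,0]])

```text
time_s: 3.12
ee_pos: [506.2, -232.6, 157.7]
ee_rot: [179.7, 0.2, 99.7]
force: [-0.5, -0.2, -3.2]
gripper_width: 14.1
```

```bash
python3 go.py 530 113 155 91.2; python3 - <<'E'
from h import *
s=snap('scene','s2.png')
cv2.imwrite('pics/s2c.png',cv2.resize(s[60:230,150:330],None,fx=3.4,fy=3.4)[:,:,::-1])
E
```

```text
t 3.12 pos [ 506.2 -232.6  157.7] rot [179.65   0.18  99.65] F [-0.5 -0.2 -3.2] T [-0.01 -0.1  -0.03] w 14.1
shift shares [0.6735 0.1628 0.0043] turn 0.188
```

View pics/s2c.png

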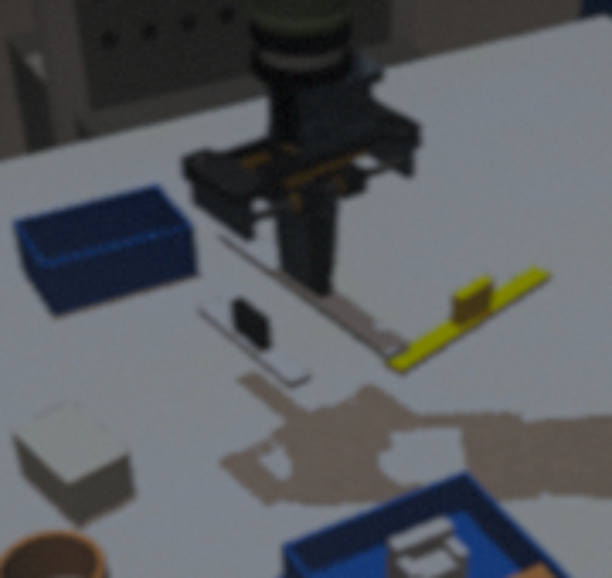

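```bash
python3 go.py 530.7 58 115 91.2
```

```text
t 3.17 pos [ 504.7 -231.9  155.3] rot [179.89   0.    99.65] F [ 0.3  0.3 -1.7] T [ 0.04 -0.12 -0.01] w 14.3
shift shares [0.5629 0.1483 0.0809] turn 0.188
```

Request:
arm_command(targets=[[1,0.05,0.013,0.01,0.02],[1,0.12,0.03,0.02,0.04],[1,0.2,0.05,0.03,0.08],[1,0.28,0.075,0.04,0.11],[1,0.36,0.095,0.05,0.14],[1,0.44,0.116,0.06,0.16],[1,0.51,0.134,0.07,0.188],[1,0.55,0.145,0.08,0.188]], squeeze=15)

```text
time_s: 3.83
ee_pos: [528.0, 54.9, 112.8]
ee_rot: [-179.8, -0.1, 91.3]
force: [0.5, 0.1, -2.2]
gripper_width: 14.3
```

Request:
arm_command(targets=[[1,0.02,0.003,0.01,0],[1,0.02,0.003,0.01,0],[1,0.02,0.003,0.01,0]])

```text
time_s: 4.08
ee_pos: [527.7, 64.6, 105.9]
ee_rot: [-179.5, -0.0, 91.4]
force: [-0.2, 0.6, -1.0]
gripper_width: 14.1
```

```bash
python3 go.py 530.7 58 86 91.2;  python3 - <<'E'
from h import *
s=snap('scene','s3.png');t=snap('top','t3.png')
cv2.imwrite('pics/s3c.png',cv2.resize(s[130:330,190:400],None,fx=2.8,fy=2.8)[:,:,::-1])
cv2.imwrite('pics/t3c.png',cv2.resize(t[150:260,110:310],None,fx=3.5,fy=3.5)[:,:,::-1])
E
```

```text
t 4.08 pos [527.7  64.6 105.9] rot [-1.7952e+02 -1.0000e-02  9.1350e+01] F [-0.2  0.6 -1. ] T [-0.05 -0.12 -0.01] w 14.1
shift shares [-0.0133  0.006   0.0397] turn 0.003
```

View pics/s3c.png

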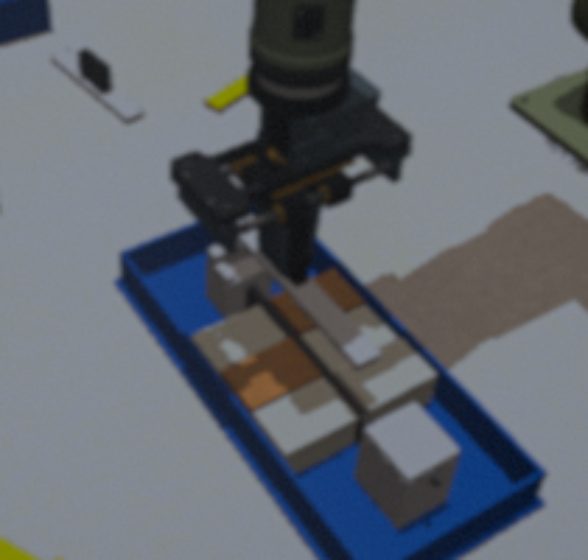

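View pics/t3c.png

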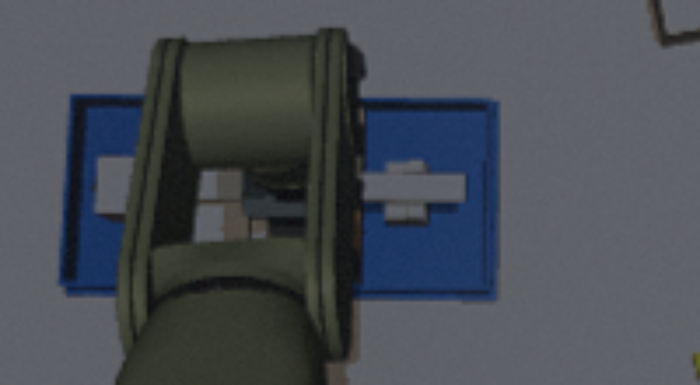

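Request:
arm_command(targets=[[1,-0.013,0.006,0.015,0],[1,-0.013,0.006,0.03,0],[1,-0.013,0.006,0.038,0],[1,-0.013,0.006,0.038,0],[1,-0.013,0.006,0.038,0]])

```text
time_s: 4.6
ee_pos: [531.5, 56.7, 87.7]
ee_rot: [-179.6, -0.0, 91.2]
force: [0.0, 0.2, -2.8]
gripper_width: 13.9
```

```bash
python3 go.py 530.7 58 80 91.2
```

```text
t 4.6 pos [531.5  56.7  87.7] rot [-1.7964e+02 -2.0000e-02  9.1170e+01] F [ 0.   0.2 -2.8] T [ 0.01 -0.09  0.03] w 13.9
shift shares [ 0.0025 -0.0014  0.0154] turn -0.001
```

Request:
arm_command(targets=[[1,0.0025,0,0.005,0],[1,0.0025,0,0.01,0],[1,0.0025,0,0.015,0],[1,0.0025,0,0.015,0]])

```text
time_s: 4.93
ee_pos: [531.8, 58.7, 80.4]
ee_rot: [-179.7, -0.1, 91.2]
force: [0.2, 1.6, -0.4]
gripper_width: 13.8
```

```bash
python3 go.py 530.7 58 77 91.2
```

```text
t 4.93 pos [531.8  58.7  80.4] rot [-1.797e+02 -8.000e-02  9.118e+01] F [ 0.2  1.6 -0.4] T [ 0.13 -0.07  0.03] w 13.8
shift shares [-0.0014 -0.0021  0.0069] turn -0.001
```

Request:
arm_command(targets=[[1,0,-0.002,0.003,0],[1,0,-0.002,0.006,0],[1,0,-0.002,0.007,0],[1,0,-0.002,0.007,0]])

```text
time_s: 5.27
ee_pos: [531.6, 59.4, 77.5]
ee_rot: [-179.8, -0.1, 91.2]
force: [0.5, 4.2, 3.3]
gripper_width: 13.9
```

```bash
python3 go.py 530.7 58 77 91.2;  python3 - <<'E'
from h import *
s=snap('scene','s4.png')
cv2.imwrite('pics/s4c.png',cv2.resize(s[190:330,230:380],None,fx=4,fy=4)[:,:,::-1])
E
```

```text
t 5.27 pos [531.6  59.4  77.5] rot [-1.7983e+02 -1.4000e-01  9.1180e+01] F [0.5 4.2 3.3] T [ 0.5  -0.28  0.05] w 13.9
shift shares [-0.0028 -0.0019  0.0009] turn -0.0
```

View pics/s4c.png

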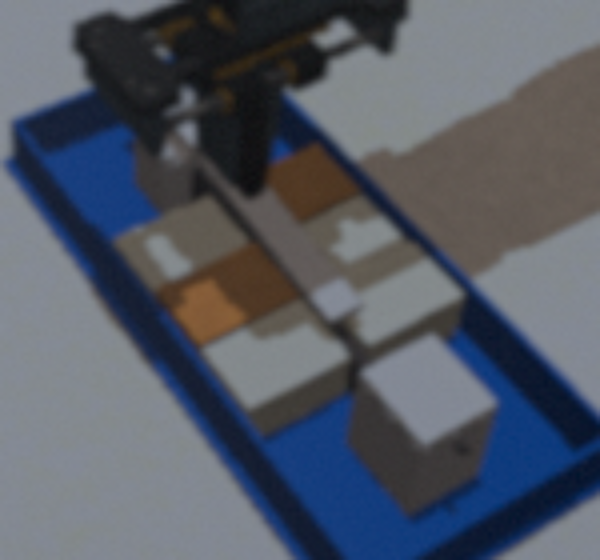

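```bash
python3 - <<'E'
from h import *
def rx(n,uv,x):
    K,R,t=cam(n); d=R.T@np.linalg.inv(K)@np.array([uv[0],uv[1],1.]); C=-R.T@t
    return C+d*(x-C[0])/d[0]
# crop pixel c -> 230+(c+.5)/4-.5
f=lambda c:(230+(c[0]+.5)/4-.5,190+(c[1]+.5)/4-.5)
for c,x in(((346,311),529.5),((330,320),541),((362,303),517)): print(rx('scene',f(c),x).round(1))
E
python3 - <<'E'
import cv2
a=cv2.imread('pics/s4.png')
cv2.imwrite('pics/s4d.png',cv2.resize(a[210:290,255:345],None,fx=8,fy=7,interpolation=cv2.INTER_CUBIC))
E
```

```text
[529.5 175.1  61.2]
[541.  175.8  61.3]
[517.  173.6  58.8]
```

View pics/s4d.png

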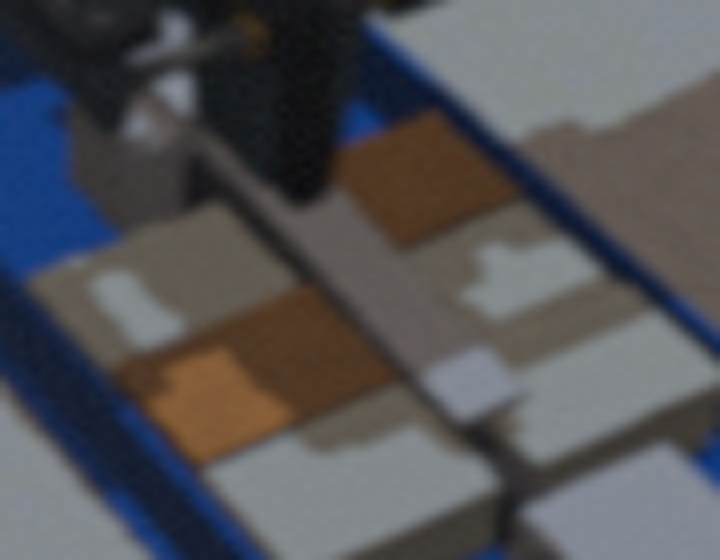

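```bash
python3 - <<'E'
from h import *
f=lambda c:(230+(c[0]+.5)/4-.5,190+(c[1]+.5)/4-.5)
g=lambda c:(255+(c[0]+.5)/8-.5,210+(c[1]+.5)/7-.5)
for c in((330,320),(362,303)): print(ray('scene',f(c),60.5).round(1))
for c in((468,424),(524,388)): print(ray('scene',g(c),60.5).round(1))
# hood top in scene s0: g3 px
for c in((339,300),(353,290),(337,275),(317,283)): print('hoodtop',c,ray('scene',c,72).round(1))
E
```

```text
[540.6 175.3  60.5]
[518.  174.6  60.5]
[539.6 177.5  60.5]
[517.5 173.6  60.5]
hoodtop (339, 300) [544.3 271.1  72. ]
hoodtop (353, 290) [503.7 266.6  72. ]
hoodtop (337, 275) [508.6 220.1  72. ]
hoodtop (317, 283) [558.4 215.6  72. ]
```

Request:
arm_command(targets=[[1,0,0,-0.004,0],[1,0.02,0,-0.004,0],[1,0.04,0,-0.004,0],[1,0.06,0,-0.004,0],[1,0.06,0,-0.004,0]])

```text
time_s: 5.73
ee_pos: [530.5, 91.1, 79.1]
ee_rot: [-179.8, -0.1, 91.3]
force: [0.3, -0.4, -2.4]
gripper_width: 13.8
```

```bash
python3 go.py 530 118 79 91.2;  python3 - <<'E'
from h import *
s=snap('scene','s5.png')
cv2.imwrite('pics/s5c.png',cv2.resize(s[220:320,270:370],None,fx=6,fy=6,interpolation=cv2.INTER_CUBIC)[:,:,::-1])
E
```

```text
t 5.73 pos [530.5  91.1  79.1] rot [-1.7976e+02 -1.5000e-01  9.1280e+01] F [ 0.3 -0.4 -2.4] T [-0.02 -0.17  0.02] w 13.8
shift shares [0.0537 0.0002 0.0003] turn 0.002
```

View pics/s5c.png

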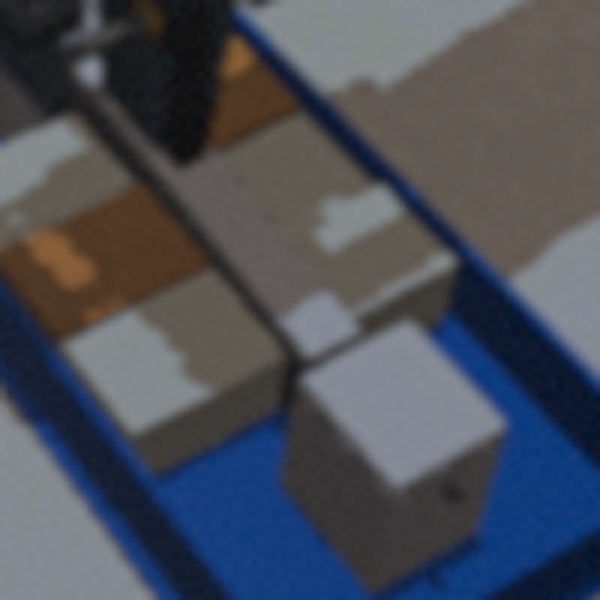

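```bash
python3 - <<'E'
from h import *
def rx(n,uv,x):
    K,R,t=cam(n); d=R.T@np.linalg.inv(K)@np.array([uv[0],uv[1],1.]); C=-R.T@t
    return C+d*(x-C[0])/d[0]
f=lambda c:(270+(c[0]+.5)/6-.5,220+(c[1]+.5)/6-.5)
for c,x in(((298,354),540.5),((358,322),516.5)): print(rx('scene',f(c),x).round(1),ray('scene',f(c),62).round(1))
E
```

```text
[540.5 201.8  59. ] [542.1 203.4  62. ]
[516.5 204.7  65.5] [514.4 202.8  62. ]
```

Request:
arm_command(targets=[[1,0.01,0,0.001,0],[1,0.02,0,0.001,0],[1,0.025,0,0.001,0],[1,0.025,0,0.001,0]])

```text
time_s: 6.12
ee_pos: [530.3, 103.4, 78.6]
ee_rot: [-179.8, -0.1, 91.3]
force: [-0.4, -0.7, -2.7]
gripper_width: 14.0
```

```bash
python3 go.py 530 118 79 91.2
```

```text
t 6.12 pos [530.3 103.4  78.6] rot [-1.7976e+02 -1.1000e-01  9.1340e+01] F [-0.4 -0.7 -2.7] T [-0.06 -0.14 -0.01] w 14.0
shift shares [ 0.0293  0.0002 -0.0008] turn 0.003
```

Request:
arm_command(targets=[[1,0.005,0,0,0],[1,0.01,0,0,0],[1,0.013,0,0,0],[1,0.013,0,0,0]])

```text
time_s: 6.45
ee_pos: [530.2, 109.5, 78.7]
ee_rot: [-179.8, -0.1, 91.4]
force: [0.5, -2.5, -2.2]
gripper_width: 13.7
```

```bash
python3 go.py 530 118 79 91.2
```

```text
t 6.45 pos [530.2 109.5  78.7] rot [-1.7977e+02 -5.0000e-02  9.1360e+01] F [ 0.5 -2.5 -2.2] T [-0.46 -0.18 -0.02] w 13.7
shift shares [ 0.017   0.     -0.0006] turn 0.004
```

Request:
arm_command(targets=[[1,0.005,0,0,0],[1,0.01,0,0,0],[1,0.015,0,0,0],[1,0.015,0,0,0]])

```text
time_s: 6.78
ee_pos: [530.1, 116.7, 78.8]
ee_rot: [-179.8, 0.0, 91.4]
force: [-0.3, -4.3, -1.8]
gripper_width: 14.2
```

```bash
python3 go.py 530 118 79 91.2
```

```text
t 6.78 pos [530.1 116.7  78.8] rot [-1.7978e+02  1.0000e-02  9.1400e+01] F [-0.3 -4.3 -1.8] T [-0.89 -0.19 -0.01] w 14.2
shift shares [ 0.0027 -0.0002 -0.0004] turn 0.004
```

Request:
arm_command(targets=[[1,0.004,0,0,0],[1,0.008,0,0,0],[1,0.01,0,0,0],[1,0.01,0,0,0]])

```text
time_s: 7.12
ee_pos: [530.1, 120.8, 79.0]
ee_rot: [-179.8, 0.1, 91.4]
force: [-0.7, -6.4, 0.2]
gripper_width: 14.2
```

```bash
python3 go.py 530 124 79 91.2; python3 - <<'E'
from h import *
s=snap('scene','s6.png')
cv2.imwrite('pics/s6c.png',cv2.resize(s[190:320,240:370],None,fx=4.6,fy=4.6,interpolation=cv2.INTER_CUBIC)[:,:,::-1])
t=snap('top','t6.png')
cv2.imwrite('pics/t6c.png',cv2.resize(t[170:240,200:260],None,fx=8,fy=8,interpolation=cv2.INTER_CUBIC)[:,:,::-1])
E
```

```text
t 7.12 pos [530.1 120.8  79. ] rot [-1.798e+02  1.100e-01  9.143e+01] F [-0.7 -6.4  0.2] T [-1.08 -0.12 -0.01] w 14.2
shift shares [ 0.0063 -0.0001 -0.    ] turn 0.005
```

View pics/s6c.png

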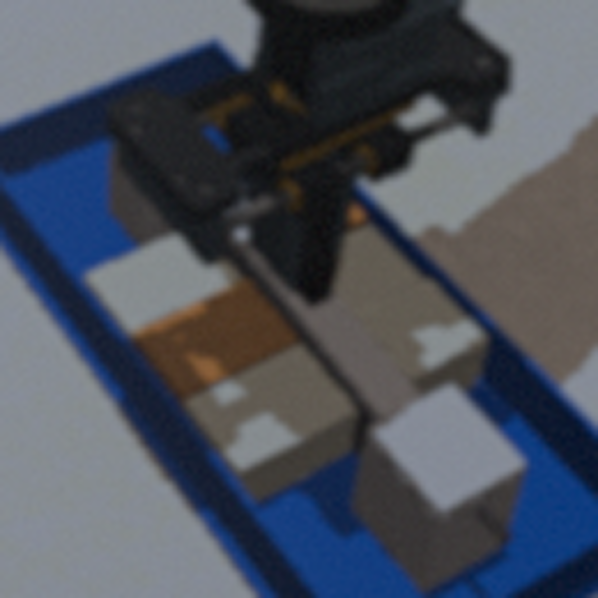

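View pics/t6c.png

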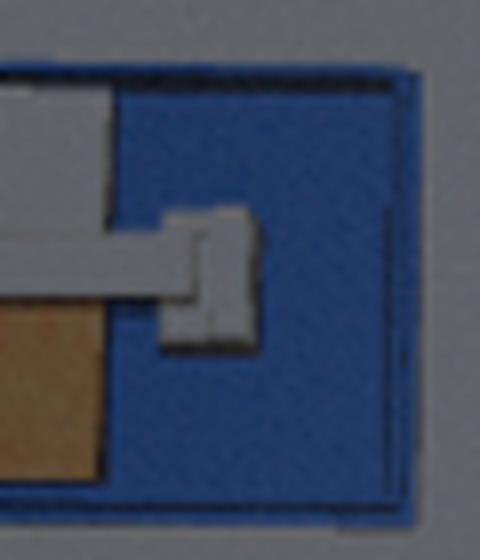

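Request:
arm_command(targets=[[1,0.003,0,0,0],[1,0.005,0,0,0],[1,0.005,0,0,0]])

```text
time_s: 7.47
ee_pos: [530.2, 121.9, 79.3]
ee_rot: [-179.8, 0.3, 91.5]
force: [0.0, -7.7, 0.8]
gripper_width: 14.2
```

```bash
python3 go.py 530 124 79 91.2
```

```text
t 7.47 pos [530.2 121.9  79.3] rot [-179.81    0.27   91.48] F [ 0.  -7.7  0.8] T [-1.41 -0.14 -0.1 ] w 14.2
shift shares [ 0.0043 -0.0002  0.0005] turn 0.006
```

Request:
arm_command(targets=[[1,0.003,0,0,0],[1,0.005,0,0,0],[1,0.005,0,0,0]])

```text
time_s: 7.72
ee_pos: [530.4, 122.0, 79.7]
ee_rot: [-179.8, 0.5, 91.6]
force: [0.8, -12.2, 1.3]
gripper_width: 14.3
```

```bash
python3 go.py 530 124 79 91.2
```

```text
t 7.72 pos [530.4 122.   79.7] rot [-179.83    0.52   91.57] F [  0.8 -12.2   1.3] T [-1.94 -0.14 -0.07] w 14.3
shift shares [ 0.004  -0.0006  0.0015] turn 0.008
```

Request:
arm_command(targets=[[1,0.002,0,0.003,0],[1,0.001,0,0.006,0],[1,0,0,0.01,0],[1,0,0,0.01,0]])

```text
time_s: 8.05
ee_pos: [530.4, 120.9, 74.9]
ee_rot: [-179.8, 0.6, 91.6]
force: [-0.5, -6.9, 0.3]
gripper_width: 13.8
```

```bash
python3 go.py 530 117 65 91.2; python3 - <<'E'
from h import *
t=snap('top','t7.png')
cv2.imwrite('pics/t7c.png',cv2.resize(t[170:240,200:260],None,fx=8,fy=8,interpolation=cv2.INTER_CUBIC)[:,:,::-1])
E
```

```text
t 8.05 pos [530.4 120.9  74.9] rot [-179.83    0.62   91.58] F [-0.5 -6.9  0.3] T [-1.08 -0.1  -0.03] w 13.8
shift shares [-0.0076 -0.001   0.0199] turn 0.008
```

View pics/t7c.png

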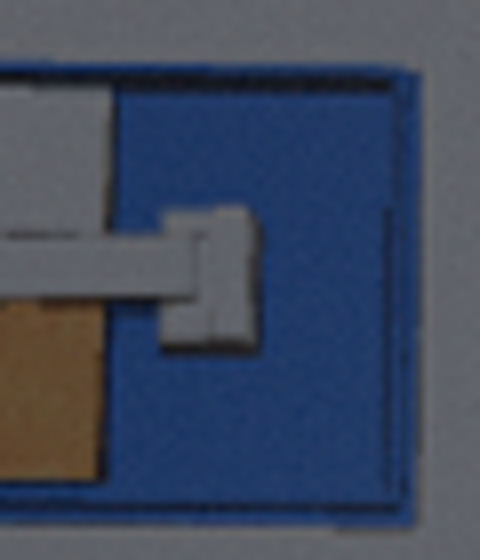

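Request:
arm_command(targets=[[1,0.001,0,0.003,0],[1,0,0,0.006,0],[1,-0.001,0,0.01,0],[1,-0.001,0,0.01,0]])

```text
time_s: 8.43
ee_pos: [530.4, 119.5, 70.0]
ee_rot: [-179.8, 0.7, 91.6]
force: [-0.4, -6.5, 1.2]
gripper_width: 14.0
```

```bash
python3 go.py 530 117 65 91.2; python3 - <<'E'
from h import *
t=snap('top','t8.png')
cv2.imwrite('pics/t8c.png',cv2.resize(t[170:240,200:260],None,fx=8,fy=8,interpolation=cv2.INTER_CUBIC)[:,:,::-1])
t=snap('scene','s8.png')
cv2.imwrite('pics/s8c.png',cv2.resize(t[190:320,240:370],None,fx=4.6,fy=4.6,interpolation=cv2.INTER_CUBIC)[:,:,::-1])
E
```

```text
t 8.43 pos [530.4 119.5  70. ] rot [-179.83    0.7    91.59] F [-0.4 -6.5  1.2] T [-1.05 -0.12 -0.03] w 14.0
shift shares [-0.0048 -0.001   0.0102] turn 0.009
```

View pics/t8c.png

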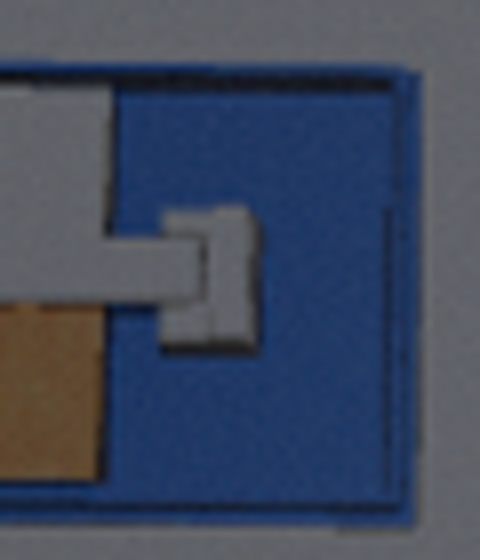

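View pics/s8c.png

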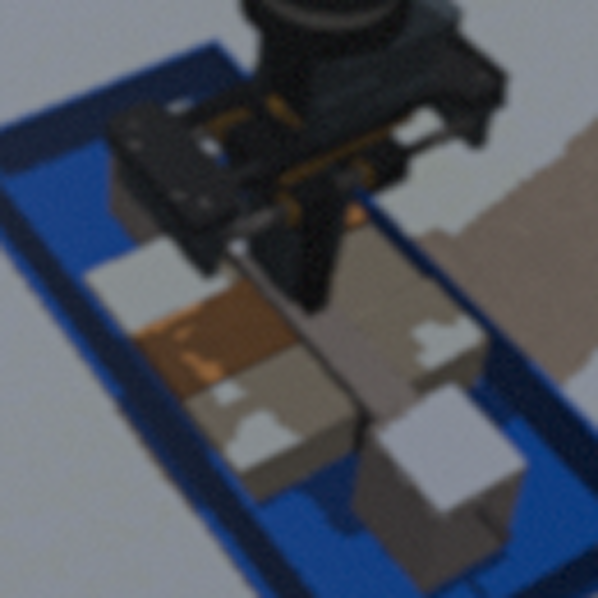

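Request:
arm_command(targets=[[1,0,-0.002,0.003,0.008],[1,-0.001,-0.002,0.006,0.008],[1,-0.002,-0.002,0.009,0.008],[1,-0.002,-0.002,0.009,0.008]])

```text
time_s: 8.87
ee_pos: [529.7, 117.7, 65.8]
ee_rot: [-179.9, 0.8, 91.2]
force: [0.4, -6.1, 0.4]
gripper_width: 14.0
```

```bash
python3 go.py 530 117 65 91.2; python3 - <<'E'
from h import *
t=snap('top','t9.png')
cv2.imwrite('pics/t9c.png',cv2.resize(t[170:240,200:260],None,fx=8,fy=8,interpolation=cv2.INTER_CUBIC)[:,:,::-1])
E
```

```text
t 8.87 pos [529.7 117.7  65.8] rot [-179.87    0.77   91.24] F [ 0.4 -6.1  0.4] T [-0.96 -0.15 -0.05] w 14.0
shift shares [-0.0013  0.0005  0.0016] turn 0.001
```

View pics/t9c.png

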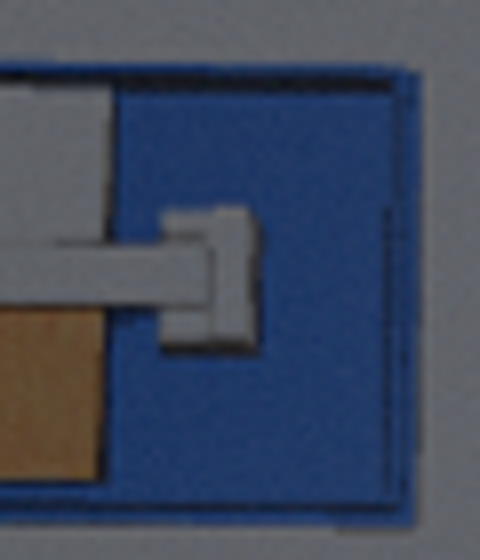

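Request:
arm_command(targets=[[1,0,0,0.003,0],[1,0,0,0.005,0],[1,-0.002,0,0.006,0],[1,-0.004,0,0.006,0]])

```text
time_s: 9.25
ee_pos: [530.0, 116.8, 64.7]
ee_rot: [-179.9, 0.6, 91.2]
force: [-3.5, 1.9, 9.6]
gripper_width: 14.3
```

```bash
python3 go.py 530 113 65 91.2
```

```text
t 9.25 pos [530.  116.8  64.7] rot [-179.93    0.64   91.21] F [-3.5  1.9  9.6] T [0.06 0.5  0.2 ] w 14.3
shift shares [-0.0076 -0.0001 -0.0004] turn 0.0
```

```bash
python3 - <<'E'
from h import *
t=snap('top','t10.png');s=snap('scene','s10.png')
cv2.imwrite('pics/t10c.png',cv2.resize(t[170:240,200:260],None,fx=8,fy=8,interpolation=cv2.INTER_CUBIC)[:,:,::-1])
cv2.imwrite('pics/s10c.png',cv2.resize(s[190:320,240:370],None,fx=4.6,fy=4.6,interpolation=cv2.INTER_CUBIC)[:,:,::-1])
E
```

```text
(no output)
```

View pics/t10c.png

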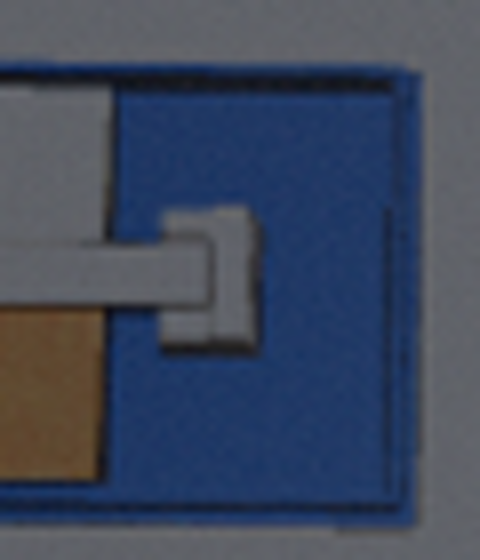

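View pics/s10c.png

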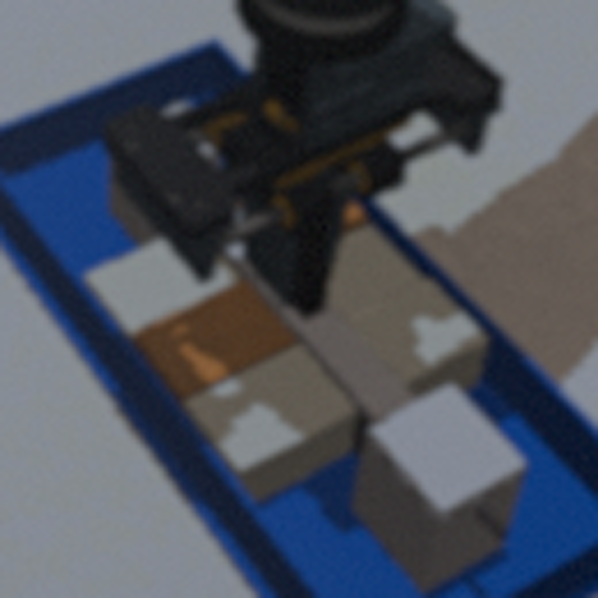

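Request:
arm_command(targets=[[1,-0.001,0,0,0],[1,-0.001,0,0,0],[0.6,-0.001,0,0,0],[0.6,-0.001,0,0,0],[0.6,-0.001,0,0,0],[0.6,-0.001,0,0,0]])

```text
time_s: 9.85
ee_pos: [530.2, 116.7, 64.7]
ee_rot: [-180.0, 0.6, 91.2]
force: [0.5, -0.8, 0.3]
gripper_width: 35.6
```

```bash
python3 go.py 530 113 65 91.2
```

```text
t 9.85 pos [530.2 116.7  64.7] rot [-179.96    0.62   91.22] F [ 0.5 -0.8  0.3] T [ 0.02 -0.11 -0.04] w 35.6
shift shares [-0.0073 -0.0006 -0.0005] turn 0.0
```

Released with no residual force. Going straight up, then aside to look.

Request:
arm_command(targets=[[0.6,0,0,-0.03,0],[0.6,0,0,-0.1,0],[0.6,0,0,-0.18,0],[0.6,0,0,-0.26,0],[0.6,0,0,-0.3,0],[0.6,-0.1,0,-0.34,0],[0.6,-0.2,0,-0.36,0],[0.6,-0.28,0,-0.36,0]])

```text
time_s: 10.52
ee_pos: [533.8, -2.5, 246.8]
ee_rot: [179.8, 0.6, 91.4]
force: [1.0, -0.2, -1.6]
gripper_width: 36.1
```

Request:
arm_command(targets=[[0.6,-0.08,0,0,0],[0.6,-0.16,-0.05,0,0],[0.6,-0.24,-0.1,0,0],[0.6,-0.32,-0.15,0,0],[0.6,-0.4,-0.2,0,0],[0.6,-0.4,-0.2,0,0]])

```text
time_s: 11.02
ee_pos: [436.4, -207.4, 248.6]
ee_rot: [179.8, 0.7, 91.2]
force: [-0.7, 0.6, -0.3]
gripper_width: 36.7
```

```bash
python3 - <<'E'
from h import *
t=snap('top','t11.png');s=snap('scene','s11.png')
cv2.imwrite('pics/t11c.png',cv2.resize(t[165:245,115:265],None,fx=5,fy=5,interpolation=cv2.INTER_CUBIC)[:,:,::-1])
cv2.imwrite('pics/s11c.png',cv2.resize(s[190:320,240:370],None,fx=4.6,fy=4.6,interpolation=cv2.INTER_CUBIC)[:,:,::-1])
E
```

```text
(no output)
```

View pics/t11c.png

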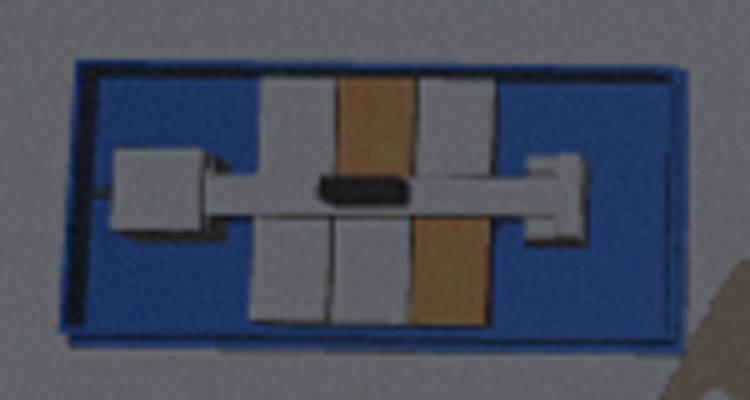

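View pics/s11c.png

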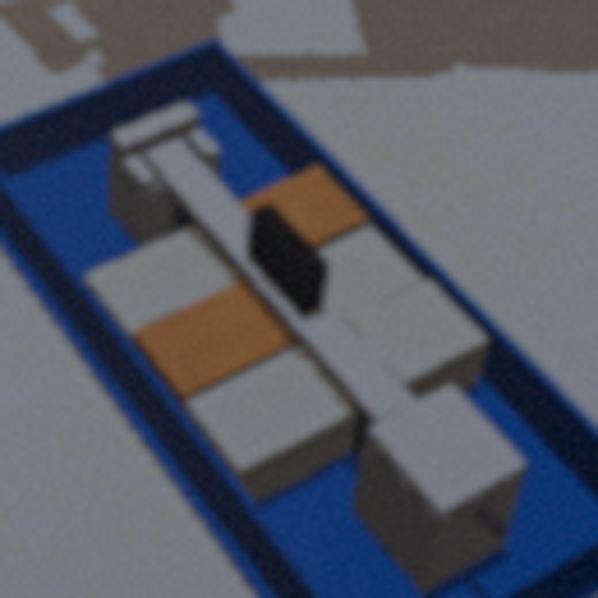

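View pics/t11.png

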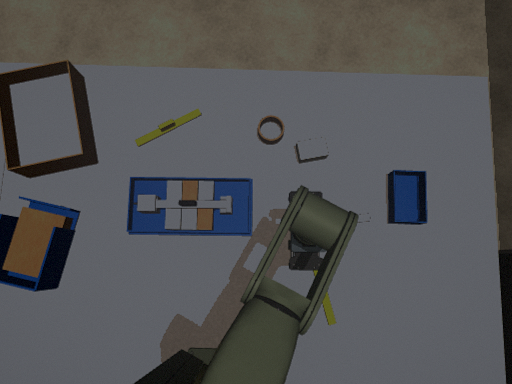

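```bash
python3 - <<'E'
from meas import *
t=cv2.imread('pics/t11.png')[:,:,::-1];s=cv2.imread('pics/s11.png')[:,:,::-1]
a=blob(t,(176,200,197,209),45);b=blob(s,(293,312,230,262),55)
print(a[0],b[0],'block centre',tri(b[0],a[0]).round(1))
# short bar grip in scene before/after
s0=cv2.imread('pics/s0.png')[:,:,::-1]
print(blob(s0,(214,232,144,166),70)[0],blob(s,(214,232,144,166),55)[0])
# level: bar top corner pts in scene along +x edge, lip end near & hood mouth
def rx(n,uv,x):
    K,R,t=cam(n); d=R.T@np.linalg.inv(K)@np.array([uv[0],uv[1],1.]); C=-R.T@t
    return C+d*(x-C[0])/d[0]
f=lambda c:(240+c[0]/4.6,190+c[1]/4.6)
for c,x in(((152,155),543.5),((362,414),539.3)): print(rx('scene',f(c),x).round(1))
E
```

```text
[187.50561798 202.85393258] [302.06132075 246.02358491] block centre [528.9 114.7  72.7]
[223.51485149 154.96039604] [223.5 155. ]
[543.5  13.6  63.6]
[539.3 199.7  50.6]
```

```bash
python3 - <<'E'
from h import *
s=cv2.imread('pics/s11.png')
c=cv2.resize(s[208:288,262:337],None,fx=8,fy=7,interpolation=cv2.INTER_CUBIC)
cv2.imwrite('pics/s12.png',np.clip(c.astype(float)*1.7,0,255).astype(np.uint8))
# predicted bar top +x edge if level with top at 58
u=np.array
for y in(0,30,60,150,180,205):
    x=529.5-(y-114)*np.tan(np.radians(1.2))+12
    print(y,[((proj('scene',(x,y,z))-[262,208])*[8,7]).round() for z in(58,50)])
E
```

```text
0 [array([64., 98.]), array([ 64., 113.])]
30 [array([116., 150.]), array([115., 165.])]
60 [array([170., 204.]), array([169., 220.])]
150 [array([347., 381.]), array([345., 397.])]
180 [array([411., 446.]), array([408., 462.])]
205 [array([467., 502.]), array([464., 518.])]
```

View pics/s12.png

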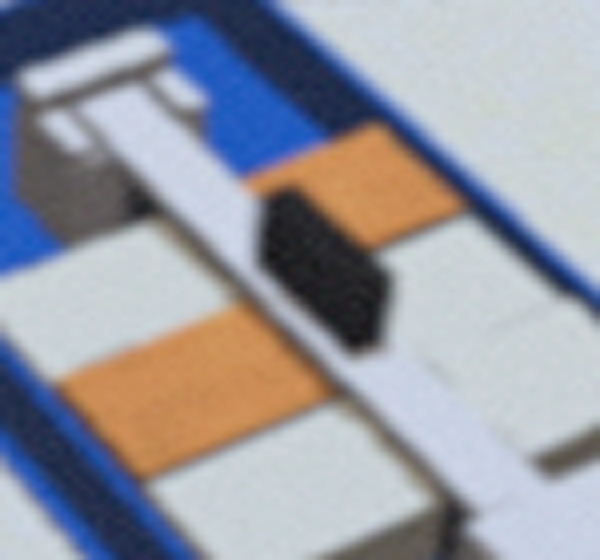

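```bash
python3 -c "
from workcell import env
s=env.state();print(s['time_s'],s['force'],s['gripper_width']);print(env.job_done())"
```

```text
11.1167 [ 0.42202821  0.61676085 -1.07728512] 36.43074585999786
the job is handed in; nothing more can be done
None
```

I closed the tray with the long bar and handed the job in at about 11.1 s; no verdict is reported.

**What I did:** I picked the long bar by its grip block. It was the one at (302, 216) in the top view, measuring about 73 px long against about 52 px for the short bar. I pressed it lightly on the lip top so it tilted to about 5° in the pads, then slid its low end under the hood. The spring force rose from 2.5 to 7.7 N, and at the stop it reached 12.2 N with no further travel. I then lowered the other end behind the lip, let go, and moved the arm clear.

**Last checks:**
- **Seating:** The pictures show the bar under the hood and behind the lip, grip up. Its long edge lies within about 1 px of where a level bar at seat height would appear at the two points I could compare clearly, and a little more (about 9 px in the 7x crop, or just over 1 px) near the hood.
- **Position:** The block centre triangulated to (528.9, 114.7, 72.7) mm. That is within about 2 mm of my estimate of the seat point along and across the tray. The height reads 2.3 mm below the expected 75, the same offset as the first measurement with the bar on the bench.
- **Level reading that disagreed:** One rough corner reading gave 50.6 mm at the hood against 63.6 mm at the lip. I put this down to picking the bar's lower edge, and the edge overlay did not support a tilt.
- **Other things on the bench:** The short bar's grip is at the same pixel as at the start. The carton, tape core and bin look unmoved in the top view, though I did not measure them.

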